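# Sort the washed bottles and scoops at the cage-cleaning bench

## Task

Lift the slotted hold-down plate straight up off the two pins of the wire wash basket, keeping it level, and lay it flat and square in the middle of the rubber draining mat. Then sort the loose things on the bench: both square drinking bottles go side by side flat on the floor of the wash basket, and the steel scoop goes into the plastic box to join the one already there. Leave the holding tube, the jar and the small steel dish where they are.

Things in the scene. Friction and masses are not known exactly. Their poses are not given: they have to be found in the camera images.
- basket: fixed wire wash basket, 200 (x) x 240 (y) mm outside, 45 mm high; origin at the centre of its underside, z up. Inner floor 5 mm above the origin; inside 190 (x) x 204 (y) mm; side walls 5 mm, end bars (at +y and -y) 18 mm thick. Two upright pins of 8 mm diameter stand 30 mm above the end bars (tops 75 mm above the origin) at (x +45, y +111) and (x -45, y -111) mm
- plate_handle (a point): hold-down plate, aluminium, 120 (x) x 244 (y) x 6 mm, 0.35 kg, at the start lying on the basket's end bars with its two holes (3.5 mm wider than the pins) over the pins and blocking the basket's mouth. This point: centre of its grey handle bar (13 mm wide in x, 14 mm high, 102 mm long in y, on posts at y +-45 mm), above the plate's centre, 42 mm above the plate's underside and 29 mm clear over its top; z up. The underside must rise 30 mm to clear the pins
- mat: fixed dark grey ribbed rubber draining mat, 150 (x) x 270 (y) mm, 4 mm thick; origin at the centre of its underside, z up; it is empty
- box: fixed open plastic box, 200 (x) x 230 (y) mm outside, 70 mm high, walls and floor 5 mm; origin at the centre of its underside, z up
- bottle1_center (a point): drinking bottle lying on its side: frosted square-section body 85 long x 44 x 44 mm, then along its own +x a round cream stopper (36 mm diameter, its end 60 mm from this point) and a thin steel spout (8 mm diameter, tip 80 mm from this point); 0.12 kg. This point: centre of the square body, 22 mm above what it lies on; x along the bottle to the spout, z up
- bottle2_center (a point): second one, the same: drinking bottle lying on its side: frosted square-section body 85 long x 44 x 44 mm, then along its own +x a round cream stopper (36 mm diameter, its end 60 mm from this point) and a thin steel spout (8 mm diameter, tip 80 mm from this point); 0.12 kg. This point: centre of the square body, 22 mm above what it lies on; x along the bottle to the spout, z up
- scoop1_handle (a point): plain steel feed scoop lying on its bowl: handle a bar 80 long x 16 wide x 14 mm high, then along its own +x an open square bowl 70 long x 50 wide x 32 mm high; 150 mm overall, 0.11 kg, its centre of mass just inside the bowl, about 45 mm from this point. This point: on the handle, 50 mm from its free end, 30 mm short of the bowl and 100 mm short of the bowl's front lip, 22 mm above what the scoop lies on (half-way up the handle); x along the scoop to the bowl, z up
- scoop2_handle (a point): a second scoop, alike in all, that lies in the box from the start, near its +y side (its middle line 40 to 65 mm to +y of the box's centre, roughly along the box's x) and must still be in the box at the end
- tube_center (a point): bystander, loose: holding tube lying on its side, round frosted tube 34 mm in diameter with a square cream end plug (38 x 38 mm) and a short rod with a black ball at its +x end; reaches from -51 to +80 mm along its x. This point: on its axis at the tube's middle, 19 mm above the bench
- jar_center (a point): bystander, loose: round feed jar standing upright, 50 mm in diameter, 66 mm high; this point at its centre, 33 mm above the bench
- dish_center (a point): bystander, loose: small open steel dish, 72 mm in diameter, 32 mm high, standing upright; this point at its centre, 16 mm above the bench
- balance: bystander, fixed: bench balance with a round steel pan, 150 (x) x 200 (y) mm, 58 mm high; origin at the centre of its underside. Further fixed equipment: covered cage boxes up to 120 mm high beyond x = 0.78 m, and things up to 170 mm high beyond 0.52 m to either side

How it is judged:
On the way, in this order (a step that is already met when the one before it is completed fails the run):
1. the plate is lifted clear of the pins, level (z of plate_handle in the frame of basket above 0.122 m and angle between plate_handle's own z axis and vertical below 0.2 rad), for 0.05 s.
2. the plate lies flat on the draining mat (horizontal distance between plate_handle and mat below 0.03 m and angle between the y axis of plate_handle and the y axis of mat, either way round below 0.2 rad and angle between plate_handle's own z axis and vertical below 0.05 rad and z of plate_handle in the frame of mat below 0.05 m and linear speed of plate below 0.02 m/s), for 0.2 s.
At the end, for the whole second after the job is handed in: Plate flat (0.05 rad) on the mat, within 30 mm of its centre and 0.2 rad of square; both bottle bodies inside the basket, centres under 40 mm above its underside (not piled up); both scoops' handle points inside the box, under 55 mm above its underside; all at rest (all of step 2 and x of bottle1_center in the frame of basket between -0.093 and 0.093 m and y of bottle1_center in the frame of basket between -0.1 and 0.1 m and z of each of bottle1_center, bottle2_center in the frame of basket below 0.04 m and x of scoop1_handle in the frame of box between -0.093 and 0.093 m and y of scoop1_handle in the frame of box between -0.108 and 0.108 m and z of each of scoop1_handle, scoop2_handle in the frame of box below 0.055 m and linear speed of each of bottle1, scoop1, bottle2, scoop2 below 0.02 m/s and x of bottle2_center in the frame of basket between -0.093 and 0.093 m and y of bottle2_center in the frame of basket between -0.1 and 0.1 m and x of scoop2_handle in the frame of box between -0.093 and 0.093 m and y of scoop2_handle in the frame of box between -0.108 and 0.108 m); the robot touches nothing.
It fails at once if the plate is cocked or tipped by more than 0.25 rad (angle between plate_handle's own z axis and vertical above 0.25 rad).
It fails at once if the plate is forced against the basket's pins with more than 30 N (contact force between plate and basket above 30 N).
It fails at once if the holding tube is moved by more than 30 mm (distance of tube_center from where it was at the start of the episode above 0.03 m).
It fails at once if the dish is moved by more than 30 mm (distance of dish_center from where it was at the start of the episode above 0.03 m).
It fails at once if the jar is moved by more than 30 mm or tipped (distance of jar_center from where it was at the start of the episode above 0.03 m or angle between jar_center's own z axis and vertical above 0.5 rad).
It also fails if it takes over 72 s, if anything falls off the work surface, if the arm or the gripper's body presses on something with over 40 N, if the wrist force passes 120 N, or if a joint passes its speed limit or range.

## Robot

A 6-joint arm with a two-finger parallel gripper is mounted at the origin on the work surface. World frame = base frame: x ahead of the robot, y to its left, z up, the work surface at z = 0. Lengths are in m, angles in rad, forces in N, time in s.
With the tool pointing down it reaches from about 0.35 to 0.85 m from the base axis. Payload 8.1 kg.
Tool frame: the origin (TCP) lies midway between the tips of the shut fingers; the grasp point (between the pads) lies 19 mm behind it; z points along the fingers, y is the line along which they close (so a half turn about z gives the same grasp; the last joint's range is limited). The gripper opens to 93 mm and grips with 3 to 60 N. Pads are 15 mm wide; open, the fingers measure 128 mm over their backs; the gripper's body (75 mm by 188 mm) begins 65 mm behind the grasp point.
Start: joints at [-0.085, 0.13, 1.488, -0, 1.523, -0.085], TCP at [0.6, 0, 0.219] pointing down, gripper open.
Joint ranges: [-2.96, 2.96], [-0.89, 2.26], [0.02, 2.5], [-1.34, 4.48], [0, 2.73], [-2.66, 2.66]. Speed limits (rad/s): [2.39, 2.39, 2.79, 3.14, 3.14, 3.14].

## Interface

Orientations are given as a rotation vector (axis times angle).
In Python, from plant import robot, cams gives the robot as it stands. The module is installed in compiled form; this text tells all that it offers.
- The arm moves only by the tool play_rows, never from a script. Its arguments are lists of equal length, an entry for each row: "slide": the shift along the tool's x, y, z scaled (see below), a list of three; "twist": the turn, a rotation vector about the tool's x, y, z scaled (see below), a list of three. A call has exactly 8 rows; each row shifts and turns the commanded pose from where the row before left it, along the tool's axes as they then stand; what a row does not reach is not made up. The controller multiplies each number of a shift by 25 cm and each number of a turn by 60 degrees. A row lasts 1/10 s, in which the tool goes at most 50 mm and 8.59 degrees, less where a joint would pass 70% of its speed; a pose out of reach is approached as far as the arm can. A call with a number of a shift or a turn outside -1 to 1 is refused whole. A call with a gripper value outside its range is refused whole. "fingers" is the closure, from -1 (fully open) to 1 (shut), set as the call begins (left out, the last holds). The fingers move at their own pace and stop on an object; "force" is the grip in N (left out, the last holds). Time passes only in rows, so rows that do not move let the fingers close, or fill a call up. It gives the time, the measured TCP pose, the force, the opening and the grip force at its end, in the units of the state.
- robot.read_state(): the state, without advancing time (a new reading comes with each control period).
- cams.read_camera(name): name is "scene" or "side" or "wrist"; returns (picture, depth): 420x560x3 uint8, red, green, blue; 420x560 float32, m along the optical axis (not along the pixel's ray), 0 where there is no reading.
- cams.get_calibration(name): a dict with "fx", "fy", "cx", "cy" (pixels), "world_from_camera" (4x4, takes a point from camera to world coordinates). Camera axes: x right, y down, z forward; pixel columns grow to the right and rows downward; lengths in m; the calibration is good to about 2 mm. A picture is of the moment at which its call begins: read the wrist's pose just before it. get_calibration takes no time and is no camera call; for the wrist camera it gives the pose at the moment of the call.
- robot.close_job(): hands the job in; it is judged then, once.
The state is a dict: "t": time; "q": joint angles; "dq": joint speeds; "joint_torque": joint torques, N m; "tool_pos": TCP position; "orientation": TCP orientation; "force": force on the tool from outside, world axes, zero at the start; "wrist_torque": the same for the moment, N m; "opening": finger opening in m; "gripper_force": force on a finger pad.
Only numpy, scipy, OpenCV 4.12 (cv2) and the standard library are available. Lean on these libraries where they do the work, as an engineer would, in place of code of your own. Each camera call takes 0.05 s, during which the arm holds its last target. There are 200 camera calls.

## Working session

There is one attempt and no reset: what is moved stays moved. The work goes in short steps, Python scripts to look and compute and a tool call to move; the robot and the scene stay as the last step left them, time stands still between calls to the robot, and variables do not carry over. Pictures are saved under pics/ and viewed, at most 10 in all, crops included, and the job is handed in when it is done.

Besides the shell and the picture viewer there is one more tool, called after "Call:" in YAML: its name, and indented under it one key for each argument. play_rows: Moves the arm, as the interface text tells. Shifts and turns lie within -1 to 1; 1 stands for 25 cm of shift or 60 degrees of turn. Its arguments: {"type":"object","properties":{"slide":{"type":"array"},"twist":{"type":"array"},"fingers":{"type":"number"},"force":{"type":"number"}},"required":["slide","twist"]}

```bash
mkdir -p pics
python3 - <<'E'
from plant import robot,cams
import cv2,numpy as np
for n in ("scene","side","wrist"):
    c=cams.get_calibration(n); p,d=cams.read_camera(n)
    cv2.imwrite(f"pics/{n}0.png",p[:,:,::-1]); np.savez(f"{n}0.npz",p=p,d=d,T=c["world_from_camera"],K=[c["fx"],c["fy"],c["cx"],c["cy"]])
    print(n,c["fx"],np.round(c["world_from_camera"],3).tolist())
print(robot.read_state())
E
```

```text
scene 407.7137059950877 [[0.299, 0.665, -0.685, 1.262], [0.954, -0.218, 0.204, -0.196], [-0.014, -0.715, -0.699, 0.815], [0.0, 0.0, 0.0, 1.0]]
side 391.793338207981 [[-0.986, -0.097, 0.139, 0.405], [-0.17, 0.588, -0.791, 0.692], [-0.005, -0.803, -0.596, 0.567], [0.0, 0.0, 0.0, 1.0]]
wrist 350.4676844048468 [[1.0, 0.0, -0.001, 0.599], [0.0, -0.959, -0.284, 0.079], [-0.001, 0.284, -0.959, 0.384], [0.0, 0.0, 0.0, 1.0]]
{'t': 0.15, 'q': array([-8.54124568e-02,  1.30976706e-01,  1.48900455e+00,  3.55953167e-05,
        1.52300527e+00, -8.53635236e-02]), 'dq': array([ 0.00080776, -0.000639  , -0.00215989, -0.00024598,  0.00037696,
       -0.00167709]), 'joint_torque': array([ 8.59073725e-05, -5.60473788e+01, -4.92333663e+01,  7.68201635e-02,
        3.05504061e-02, -1.41810942e-04]), 'tool_pos': array([5.99572696e-01, 6.49238319e-05, 2.17848485e-01]), 'orientation': array([-2.22072748e+00, -2.22061498e+00,  1.36733184e-03]), 'force': array([-0.50116703,  0.59760808,  0.67112426]), 'wrist_torque': array([ 0.03335327, -0.05036917,  0.0419846 ]), 'gripper_force': 0.0, 'opening': 0.09332649634970187}
```

View pics.

View pics/scene0.png

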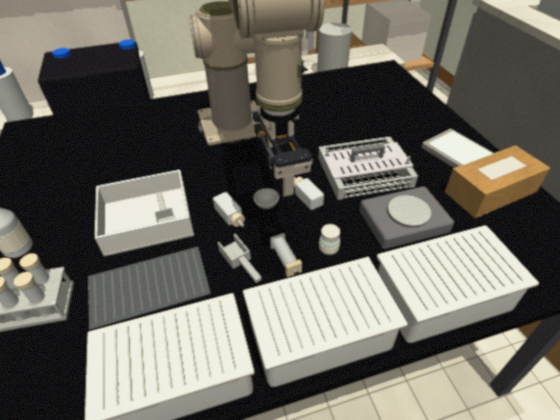

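View pics/side0.png

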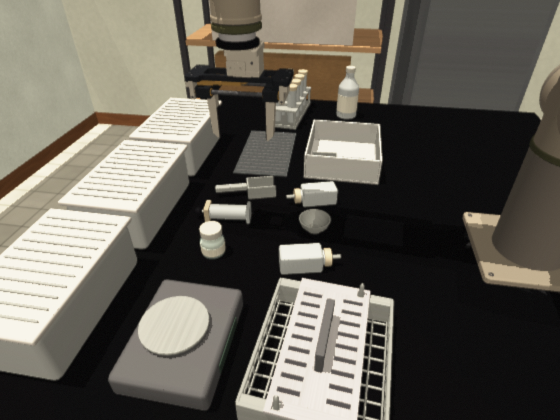

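```bash
cat > ortho.py <<'E'
# top-down rendering of both fixed views' depth, 2 mm cells; x 0.2..0.9 upward, y -0.6..0.6 (left=+y)
import numpy as np,cv2,sys
def cloud(n):
    z=np.load(n+".npz");p,d,T,K=z["p"],z["d"],z["T"],z["K"]
    v,u=np.mgrid[:d.shape[0],:d.shape[1]]
    P=np.stack([(u-K[2])/K[0]*d,(v-K[3])/K[1]*d,d],-1)@T[:3,:3].T+T[:3,3]
    m=d>0
    return P[m],p[m]
if __name__=="__main__":
    H=np.full((380,600),-1.);C=np.zeros((380,600,3),np.uint8)
    for n in sys.argv[2:]:
        P,c=cloud(n)
        r=((0.92-P[:,0])/.002).astype(int);k=((0.6-P[:,1])/.002).astype(int)
        ok=(r>=0)&(r<380)&(k>=0)&(k<600)&(P[:,2]<.3)
        o=np.argsort(P[ok,2]);r,k,c,z=r[ok][o],k[ok][o],c[ok][o],P[ok,2][o]
        up=z>H[r,k];H[r[up],k[up]]=z[up];C[r[up],k[up]]=c[up]
    for x in np.arange(.2,.9,.1): cv2.putText(C,f"{x:.1f}",(0,int((.92-x)/.002)),0,.35,(0,255,0)); C[int(round((.92-x)/.002)),::10]=(0,255,0)
    for y in np.arange(-.5,.6,.1): C[::10,int(round((.6-y)/.002))]=(0,255,0)
    cv2.imwrite(sys.argv[1],C[:,:,::-1])
E
python3 ortho.py pics/o0.png scene0 side0 wrist0
```

```text
(no output)
```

View pics/o0.png

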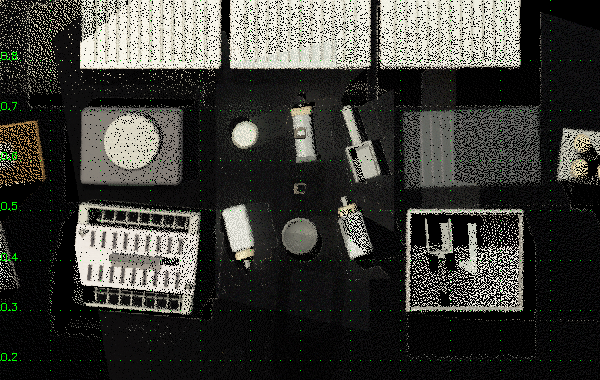

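The scene and side pictures show every item; the top-down map (2 mm per pixel) puts the basket at about px (140,260), the mat at (470,147), the box at (465,260), the bottles at (238,232) and (352,230), the scoop at (360,145), the tube at (303,135), the jar at (244,134) and the dish at (300,236). Next I fit rectangles.

```bash
cat > fit.py <<'E'
import numpy as np,cv2
from ortho import cloud
def pts(names):
    a=[cloud(n) for n in names]; return np.vstack([x[0] for x in a]),np.vstack([x[1] for x in a])
def rect(P,x0,x1,y0,y1,z0,z1,name):
    m=(P[:,0]>x0)&(P[:,0]<x1)&(P[:,1]>y0)&(P[:,1]<y1)&(P[:,2]>z0)&(P[:,2]<z1)
    Q=P[m]
    if len(Q)<10: print(name,"few",len(Q));return
    q=Q[:,:2]; g=np.floor((q-[x0,y0])/.002).astype(int)
    im=np.zeros((int((x1-x0)/.002)+2,int((y1-y0)/.002)+2),np.uint8); im[g[:,0],g[:,1]]=255
    im=cv2.morphologyEx(im,cv2.MORPH_CLOSE,np.ones((5,5)))
    n,l,s,_=cv2.connectedComponentsWithStats(im); b=1+np.argmax(s[1:,4])
    Q=Q[l[g[:,0],g[:,1]]==b]
    (c,w,a)=cv2.minAreaRect((Q[:,:2]*1000).astype(np.float32))
    print(name,"c",np.round(c,1),"wh",np.round(w,1),"ang",round(a,1),"zmed",round(float(np.median(Q[:,2]))*1000,1),"n",len(Q), "mean",np.round(Q[:,:2].mean(0)*1000))
E
python3 - <<'E'
from fit import *
P,_=pts(["scene0","side0"])
for n in ("scene0","side0"):
    p,_=pts([n]);print(n)
    rect(p,.25,.55,.15,.47,.081,.12,"handle")
    rect(p,.25,.55,.15,.47,.047,.056,"plate")
    rect(p,.25,.55,.15,.47,.061,.08,"pin")
    rect(p,.25,.55,.15,.47,.035,.1,"basket")
    rect(p,.53,.73,-.52,-.18,.002,.008,"mat")
    rect(p,.27,.53,-.47,-.2,.06,.08,"boxrim")
    rect(p,.3,.5,-.42,-.23,.018,.055,"scoop2")
    rect(p,.36,.54,.07,.17,.03,.06,"bot1")
    rect(p,.36,.56,-.16,-.06,.03,.06,"bot2")
    rect(p,.5,.73,-.19,-.06,.022,.05,"scoop1")
    rect(p,.56,.76,-.05,.06,.01,.06,"tube")
    rect(p,.58,.72,.06,.16,.05,.08,"jar")
    rect(p,.38,.52,-.05,.05,.02,.05,"dish")
E
```

```text
scene0
handle c [403.9 327.3] wh [102.8  18.4] ang 85.3 zmed 91.7 n 189 mean [406. 326.]
plate c [403.9 327.6] wh [246.1 128.6] ang 85.7 zmed 50.7 n 1785 mean [412. 321.]
pin c [403.4 287.7] wh [25.4 10.1] ang 69.1 zmed 70.2 n 25 mean [403. 282.]
basket c [404.  327.6] wh [245.6 206.2] ang 85.3 zmed 50.3 n 2690 mean [414. 321.]
mat c [ 620.1 -353.9] wh [189.6 331. ] ang 2.7 zmed 4.2 n 5860 mean [ 629. -352.]
boxrim c [ 397.6 -331.8] wh [229.7 208. ] ang 89.7 zmed 67.7 n 936 mean [ 410. -339.]
scoop2 c [ 497.1 -325.1] wh [189.5   5.8] ang 90.0 zmed 36.9 n 695 mean [ 498. -330.]
bot1 c [456.7 118.4] wh [108.9  44.9] ang 12.9 zmed 42.6 n 424 mean [466. 118.]
bot2 c [ 459.3 -110. ] wh [104.4  44.4] ang 17.4 zmed 42.8 n 468 mean [ 463. -111.]
scoop1 c [ 636.6 -115.7] wh [150.1  50.5] ang 17.8 zmed 28.8 n 362 mean [ 644. -114.]
tube c [663.5  -8. ] wh [127.5  38.3] ang 5.8 zmed 33.1 n 629 mean [662. -11.]
jar c [652.2 107.7] wh [42.5 44.9] ang 68.5 zmed 65.3 n 258 mean [655. 106.]
dish c [449.1  -0. ] wh [70.2 70.1] ang 10.1 zmed 28.0 n 187 mean [441.  -1.]
side0
handle c [401.1 330.3] wh 
[... 332 characters left out ...]
.2] ang 90.0 zmed 5.6 n 2508 mean [ 623. -325.]
boxrim c [ 396.2 -301.6] wh [179.6 200.2] ang 89.7 zmed 68.4 n 502 mean [ 394. -241.]
scoop2 c [ 452.9 -300.5] wh [14.4 78.3] ang 85.3 zmed 34.4 n 106 mean [ 451. -301.]
bot1 c [453.1 122.1] wh [102.6  45.5] ang 14.4 zmed 44.5 n 965 mean [456. 129.]
bot2 c [ 455.4 -106.5] wh [102.6  45.8] ang 19.0 zmed 44.1 n 575 mean [ 452. -101.]
scoop1 c [ 633.3 -115.2] wh [149.8  54.8] ang 15.8 zmed 29.3 n 445 mean [ 626. -114.]
tube c [660.3  -4.8] wh [128.5  39.1] ang 6.3 zmed 30.8 n 765 mean [652.   2.]
jar c [647.8 110.5] wh [44.4 43.4] ang 87.1 zmed 66.9 n 363 mean [646. 116.]
dish c [445.5   0.6] wh [69.1 69.8] ang 7.4 zmed 29.0 n 373 mean [446.  -3.]
```

Run:
```python
import cv2
a=cv2.imread("pics/scene0.png");b=cv2.imread("pics/side0.png")
A=cv2.resize(a[165:260,85:205],(480,380),interpolation=2)
B=cv2.resize(b[110:190,295:390],(480,404),interpolation=2)[:380]
C=cv2.hconcat([cv2.resize(A,(400,317)),cv2.resize(B,(400,317))])
D=cv2.hconcat([cv2.resize(a[180:290,210:330],(400,280)),cv2.resize(b[170:285,190:350],(400,280))])
cv2.imwrite("pics/crop1.png",cv2.vconcat([C,D]))
```

```text
(no output)
```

View pics/crop1.png

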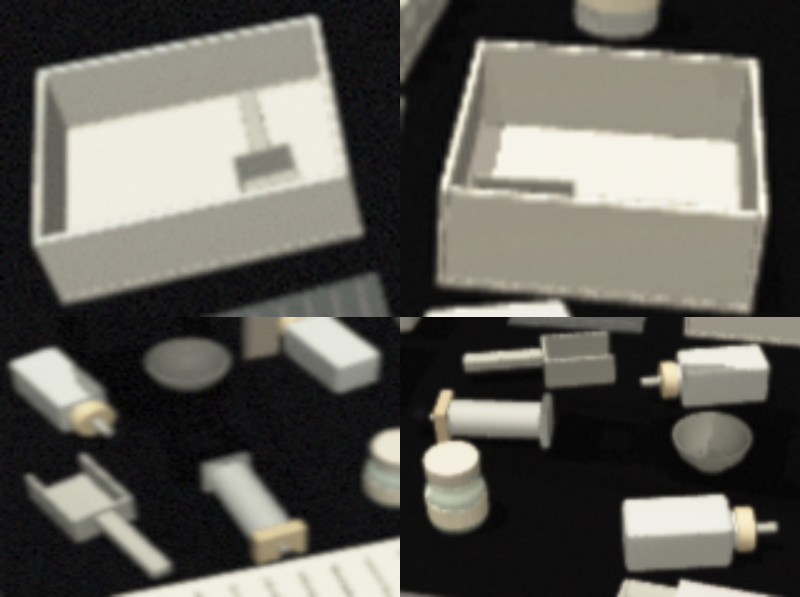

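The crops show scoop 2 lying in the box with its bowl to +x, the rim hiding part of it. They also show scoop 1 with its handle to +x, both bottles, and the tube with its plug to +x. Handle is at (402.5, 328.5), yaw -4.8°, and its top at 94 mm matches expectations. Moving above it.

Call:
play_rows:
  slide:
    - [0.164, -0.099, 0]
    - [0.164, -0.099, 0]
    - [0.164, -0.099, 0]
    - [0.164, -0.099, 0]
    - [0.164, -0.099, 0]
    - [0.164, -0.099, 0]
    - [0.164, -0.099, 0]
    - [0.164, -0.099, 0]
  twist:
    - [0, 0, 0]
    - [0, 0, 0]
    - [0, 0, 0]
    - [0, 0, 0]
    - [0, 0, 0.02]
    - [0, 0, 0.02]
    - [0, 0, 0.02]
    - [0, 0, 0.02]
  fingers: -1
  force: 40

```text
t: 0.95
tool_pos: [0.4058, 0.3324, 0.2186]
orientation: [2.314, 2.125, 0.0]
force: [1.3, -0.1, -0.2]
opening: 0.0928
gripper_force: 0.0
```

```bash
cat > go.py <<'E'
import numpy as np
from plant import robot,cams
from scipy.spatial.transform import Rotation as R
def yaw(s): # world yaw of tool relative to start (tool x=+y, y=+x)
    t=R.from_rotvec(s["orientation"]).as_matrix(); return np.degrees(np.arctan2(-t[0,0],t[1,0]))
def go(x,y,z,yw):
    s=robot.read_state(); R0=R.from_rotvec(s["orientation"]).as_matrix(); p=s["tool_pos"]
    a=np.radians(yw); Rt=np.array([[-np.sin(a),np.cos(a),0],[np.cos(a),np.sin(a),0],[0,0,-1]])
    d=np.array([x,y,z])-p
    print("t",round(s["t"],2),"pos",np.round(p,4),"yaw",round(yaw(s),2),"tilt",round(np.degrees(np.arccos(min(1,-R0[2,2]))),2),"F",np.round(s["force"],1),"open",round(s["opening"],4),"gf",round(s["gripper_force"],1))
    print(" ->",(x,y,z,yw),"slide in current",np.round(R0.T@d/.25,3),"after-twist",np.round(Rt.T@d/.25,3),"twist",np.round(R.from_matrix(R0.T@Rt).as_rotvec(degrees=True)/60,3),"dist",round(float(np.linalg.norm(d)),3))
def snap(n,tag):
    c=cams.get_calibration(n);p,d=cams.read_camera(n)
    np.savez(f"{tag}.npz",p=p,d=d,T=c["world_from_camera"],K=[c["fx"],c["fy"],c["cx"],c["cy"]])
E
python3 - <<'E'
from go import *; from fit import *
snap("wrist","w1"); P,c=pts(["w1"])
rect(P,.25,.55,.15,.5,.084,.12,"handle"); rect(P,.25,.55,.15,.5,.048,.058,"plate")
rect(P,.4,.5,.38,.48,.062,.08,"pin+"); rect(P,.3,.4,.17,.27,.062,.08,"pin-")
go(.4025,.3285,.068,-4.8)
# mat by brightness
P,c=pts(["scene0"]); g=c.astype(int).sum(1)
m=(g>60); rect(P[m],.5,.76,-.52,-.18,-.002,.012,"mat")
P,c=pts(["side0"]); g=c.astype(int).sum(1)
rect(P[g>60],.5,.76,-.52,-.18,-.002,.012,"mat")
E
```

```text
handle c [402.4 330. ] wh [101.4  12.6] ang 85.3 zmed 93.9 n 1696 mean [403. 332.]
plate c [402.8 328.9] wh [244.7 120.4] ang 85.1 zmed 51.1 n 28178 mean [404. 343.]
pin+ c [456.7 436.2] wh [7.7 7.3] ang 86.6 zmed 71.9 n 89 mean [456. 436.]
pin- c [348.9 224.2] wh [6.6 7.6] ang 71.4 zmed 70.8 n 76 mean [349. 225.]
t 1.0 pos [0.4021 0.3381 0.2185] yaw -4.7 tilt 0.24 F [-2.7  3.2  0. ] open 0.0926 gf 0.0
 -> (0.4025, 0.3285, 0.068, -4.8) slide in current [-0.04   0.006  0.602] after-twist [-0.038  0.005  0.602] twist [-0.002 -0.003  0.002] dist 0.151
mat c [ 629.8 -350.1] wh [259.5 339.6] ang 0.1 zmed 3.7 n 7615 mean [ 626. -351.]
mat c [ 622.8 -342.5] wh [156.9 324.6] ang 2.1 zmed 5.8 n 2298 mean [ 620. -322.]
```

Call:
play_rows:
  slide:
    - [0, 0, 0.08]
    - [0, 0, 0.14]
    - [0, 0, 0.14]
    - [0, 0, 0.12]
    - [0, 0, 0.08]
    - [0, 0, 0.04]
    - [0, 0, 0]
    - [0, 0, 0]
  twist:
    - [0, 0, 0]
    - [0, 0, 0]
    - [0, 0, 0]
    - [0, 0, 0]
    - [0, 0, 0]
    - [0, 0, 0]
    - [0, 0, 0]
    - [0, 0, 0]

```text
t: 1.8
tool_pos: [0.4078, 0.3312, 0.0696]
orientation: [2.312, 2.126, 0.002]
force: [0.0, 0.2, -0.5]
opening: 0.0929
gripper_force: 0.0
```

Run:
```python
from go import *
go(.4025,.3295,.068,-4.8)
from fit import *
for n in ("scene0","side0"):
    P,c=pts([n]); m=(abs(P[:,0]-.63)<.13)&(abs(P[:,1]+.34)<.19)&(abs(P[:,2])<.015)
    P,g=P[m],c[m].astype(int).sum(1); print(n,np.percentile(g,[5,20,40,50,60,80,95]))
    # profiles of brightness along x and y through the mat
    for ax,o,lo in((0,1,-.34),(1,0,.62)):
        k=abs(P[:,o]-lo)<.05; b=np.round(P[k,ax]/.01).astype(int)
        print(ax,{int(i):int(np.median(g[k][b==i])) for i in np.unique(b)})
```

```text
t 1.8 pos [0.4078 0.3312 0.0696] yaw -4.8 tilt 0.06 F [ 0.   0.2 -0.5] open 0.0929 gf 0.0
 -> (0.4025, 0.3295, 0.068, -4.8) slide in current [-0.009 -0.021  0.006] after-twist [-0.009 -0.021  0.006] twist [ 0.001 -0.001 -0.   ] dist 0.006
scene0 [ 39.  53. 101. 282. 293. 306. 340.]
0 {50: 197, 51: 55, 52: 51, 53: 51, 54: 57, 55: 241, 56: 297, 57: 302, 58: 301, 59: 301, 60: 301, 61: 299, 62: 300, 63: 300, 64: 303, 65: 300, 66: 301, 67: 301, 68: 298, 69: 299, 70: 215, 71: 247}
1 {-53: 330, -52: 156, -51: 51, -50: 52, -49: 52, -48: 184, -47: 299, -46: 298, -45: 297, -44: 300, -43: 298, -42: 301, -41: 298, -40: 301, -39: 300, -38: 301, -37: 298, -36: 303, -35: 299, -34: 300, -33: 300, -32: 303, -31: 300, -30: 305, -29: 300, -28: 305, -27: 299, -26: 305, -25: 299, -24: 306, -23: 301, -22: 306, -21: 223, -20: 54, -19: 52, -18: 54, -17: 52, -16: 55, -15: 60}
side0 [ 35.  40.  44. 101. 283. 298. 320.]
0 {51: 46, 52: 39, 53: 40, 54: 42, 55: 280, 56: 295, 57: 294, 58: 298, 59: 297, 60: 297, 61: 297, 62: 294, 63: 297, 64: 293, 65: 295, 66: 296, 67: 300, 68: 296, 69: 286, 70: 66, 71: 41, 72: 41, 73: 40, 74: 41, 75: 30, 76: 24}
1 {-53: 329, -52: 329, -51: 77, -50: 45, -49: 82, -48: 189, -47: 280, -46: 296, -45: 292, -44: 296, -43: 296, -42: 296, -41: 300, -40: 296, -39: 298, -38: 297, -37: 293, -36: 295, -35: 293, -34: 295, -33: 294, -32: 301, -31: 295, -30: 298, -29: 294, -28: 301, -27: 293, -26: 297, -25: 295, -24: 303, -23: 293, -22: 302, -21: 222, -20: 79, -19: 44, -18: 43, -17: 43, -16: 336, -15: 337}
```

Call:
play_rows:
  slide:
    - [-0.008, -0.021, 0.006]
    - [0, 0, 0]
    - [0, 0, 0]
    - [0, 0, 0]
    - [0, 0, 0]
    - [0, 0, 0]
    - [0, 0, 0]
    - [0, 0, 0]
  twist:
    - [0, 0, 0]
    - [0, 0, 0]
    - [0, 0, 0]
    - [0, 0, 0]
    - [0, 0, 0]
    - [0, 0, 0]
    - [0, 0, 0]
    - [0, 0, 0]
  fingers: 1
  force: 10

```text
t: 2.6
tool_pos: [0.4018, 0.3294, 0.0671]
orientation: [-2.313, -2.126, 0.0]
force: [0.3, -0.6, 0.0]
opening: 0.0336
gripper_force: 0.0
```

Run:
```python
from go import *
go(.4025,.3295,.15,-4.8)
from fit import *
for n in ("scene0","side0"):
    P,c=pts([n]); k=c.astype(int).sum(1)>150
    rect(P[k],.52,.73,-.505,-.18,-.002,.012,"mat")
```

```text
t 2.6 pos [0.4018 0.3294 0.0671] yaw -4.8 tilt 0.01 F [ 0.3 -0.6  0. ] open 0.0336 gf 0.0
 -> (0.4025, 0.3295, 0.15, -4.8) slide in current [ 0.001  0.003 -0.332] after-twist [ 0.001  0.003 -0.332] twist [-0.  0. -0.] dist 0.083
mat c [ 627.6 -332.8] wh [168.6 300.4] ang 1.3 zmed 4.1 n 6252 mean [ 632. -348.]
mat c [ 621.9 -337.1] wh [150.3 285. ] ang 2.0 zmed 5.9 n 2125 mean [ 620. -324.]
```

Call:
play_rows:
  slide:
    - [0, 0, 0]
    - [0, 0, 0]
    - [0, 0, 0]
    - [0, 0, 0]
    - [0, 0, 0]
    - [0, 0, -0.02]
    - [0, 0, -0.02]
    - [0, 0, -0.02]
  twist:
    - [0, 0, 0]
    - [0, 0, 0]
    - [0, 0, 0]
    - [0, 0, 0]
    - [0, 0, 0]
    - [0, 0, 0]
    - [0, 0, 0]
    - [0, 0, 0]
  fingers: 1
  force: 15

```text
t: 3.4
tool_pos: [0.4016, 0.3294, 0.0824]
orientation: [-2.312, -2.126, 0.001]
force: [0.8, 0.4, -1.8]
opening: 0.0129
gripper_force: 15.0
```

Call:
play_rows:
  slide:
    - [0, 0, -0.02]
    - [0, 0, -0.04]
    - [0, 0, -0.08]
    - [0, 0, -0.1]
    - [0, 0, -0.1]
    - [0, 0, -0.06]
    - [0, 0, -0.02]
    - [0, 0, 0]
  twist:
    - [0, 0, 0]
    - [0, 0, 0]
    - [0, 0, 0]
    - [0, 0, 0]
    - [0, 0, 0]
    - [0, 0, 0]
    - [0, 0, 0]
    - [0, 0, 0]
  force: 40

```text
t: 4.2
tool_pos: [0.4021, 0.3297, 0.1877]
orientation: [2.312, 2.126, 0.002]
force: [0.6, 0.2, -3.5]
opening: 0.0125
gripper_force: 40.0
```

Run:
```python
from go import *
go(.624,-.342,.19,2)
```

```text
t 4.2 pos [0.4021 0.3297 0.1877] yaw -4.8 tilt 0.07 F [ 0.6  0.2 -3.5] open 0.0125 gf 40.0
 -> (0.624, -0.342, 0.19, 2) slide in current [-2.603  1.109 -0.01 ] after-twist [-2.716  0.793 -0.009] twist [ 0.001 -0.001 -0.113] dist 0.707
```

Call:
play_rows:
  slide:
    - [0, 0, 0]
    - [-0.038, 0.011, 0]
    - [-0.077, 0.022, 0]
    - [-0.115, 0.034, 0]
    - [-0.154, 0.045, 0]
    - [-0.173, 0.05, 0]
    - [-0.173, 0.05, 0]
    - [-0.173, 0.05, 0]
  twist:
    - [0, 0, -0.057]
    - [0, 0, -0.057]
    - [0, 0, 0]
    - [0, 0, 0]
    - [0, 0, 0]
    - [0, 0, 0]
    - [0, 0, 0]
    - [0, 0, 0]

```text
t: 5.0
tool_pos: [0.474, 0.1043, 0.1853]
orientation: [-2.18, -2.26, 0.003]
force: [0.3, -0.2, -4.0]
opening: 0.0127
gripper_force: 40.0
```

Call:
play_rows:
  slide:
    - [-0.173, 0.05, 0]
    - [-0.173, 0.05, 0]
    - [-0.173, 0.05, 0]
    - [-0.173, 0.05, 0]
    - [-0.173, 0.05, 0]
    - [-0.173, 0.05, 0]
    - [-0.173, 0.05, 0]
    - [-0.173, 0.05, 0]
  twist:
    - [0, 0, 0]
    - [0, 0, 0]
    - [0, 0, 0]
    - [0, 0, 0]
    - [0, 0, 0]
    - [0, 0, 0]
    - [0, 0, 0]
    - [0, 0, 0]

```text
t: 5.8
tool_pos: [0.5864, -0.2376, 0.1847]
orientation: [-2.18, -2.258, 0.001]
force: [0.2, 0.4, -2.9]
opening: 0.0127
gripper_force: 40.0
```

Call:
play_rows:
  slide:
    - [-0.154, 0.045, 0]
    - [-0.125, 0.036, 0]
    - [-0.086, 0.025, 0]
    - [-0.048, 0.014, 0]
    - [-0.019, 0.006, 0]
    - [0, 0, 0]
    - [0, 0, 0.04]
    - [0, 0, 0.08]
  twist:
    - [0, 0, 0]
    - [0, 0, 0]
    - [0, 0, 0]
    - [0, 0, 0]
    - [0, 0, 0]
    - [0, 0, 0]
    - [0, 0, 0]
    - [0, 0, 0]

```text
t: 6.6
tool_pos: [0.6234, -0.3426, 0.1585]
orientation: [2.178, 2.259, 0.001]
force: [-0.3, -0.4, -3.0]
opening: 0.0122
gripper_force: 40.0
```

Run:
```python
from go import *
from fit import *
go(.624,-.342,.029,2)
for n in ("scene","side"):
    snap(n,n+"1"); P,c=pts([n+"1"])
    rect(P,.5,.75,-.53,-.18,.155,.21,"handle");rect(P,.5,.75,-.53,-.18,.12,.152,"plate")
    k=c.astype(int).sum(1)>150
    rect(P[k],.52,.73,-.505,-.18,-.002,.012,"mat")
```

```text
t 6.6 pos [ 0.6234 -0.3426  0.1585] yaw 2.09 tilt 0.2 F [-0.3 -0.4 -3. ] open 0.0122 gf 40.0
 -> (0.624, -0.342, 0.029, 2) slide in current [0.003 0.001 0.518] after-twist [0.002 0.002 0.518] twist [0.003 0.002 0.002] dist 0.129
handle c [ 622.8 -306.4] wh [14.6 27.9] ang 0.8 zmed 180.3 n 148 mean [ 625. -305.]
plate c [ 624.4 -343.8] wh [124.1 244.8] ang 2.4 zmed 142.3 n 4210 mean [ 637. -345.]
mat c [ 639.8 -343.9] wh [187.9 294.1] ang 9.9 zmed 4.1 n 5257 mean [ 642. -346.]
handle c [ 617.2 -336.6] wh [95.1 43.5] ang 72.2 zmed 181.1 n 321 mean [ 617. -327.]
plate c [ 618.6 -340.4] wh [120.9 250.6] ang 2.0 zmed 138.1 n 1375 mean [ 614. -312.]
mat c [ 626.5 -349.2] wh [166.8 300.7] ang 5.0 zmed 5.8 n 1189 mean [ 646. -329.]
```

Call:
play_rows:
  slide:
    - [0, 0, 0.12]
    - [0, 0, 0.14]
    - [0, 0, 0.11]
    - [0, 0, 0.07]
    - [0, 0, 0.04]
    - [0, 0, 0.02]
    - [0, 0, 0.01]
    - [0, 0, 0]
  twist:
    - [0, 0, 0]
    - [0, 0, 0]
    - [0, 0, 0]
    - [0, 0, 0]
    - [0, 0, 0]
    - [0, 0, 0]
    - [0, 0, 0]
    - [0, 0, 0]

```text
t: 7.5
tool_pos: [0.6231, -0.3435, 0.0309]
orientation: [2.18, 2.259, 0.001]
force: [-0.2, 0.6, -3.5]
opening: 0.0124
gripper_force: 40.0
```

Call:
play_rows:
  slide:
    - [0, 0, 0.01]
    - [0, 0, 0.006]
    - [0, 0, 0.004]
    - [0, 0, 0.002]
    - [0, 0, 0.002]
    - [0, 0, 0]
    - [0, 0, 0]
    - [0, 0, 0]
  twist:
    - [0, 0, 0]
    - [0, 0, 0]
    - [0, 0, 0]
    - [0, 0, 0]
    - [0, 0, 0]
    - [0, 0, 0]
    - [0, 0, 0]
    - [0, 0, 0]

```text
t: 8.3
tool_pos: [0.6229, -0.3434, 0.0262]
orientation: [2.18, 2.26, 0.0]
force: [-6.1, 3.0, 10.8]
opening: 0.0126
gripper_force: 40.0
```

Seated (10.8 N contact). Release, then rise.

Call:
play_rows:
  slide:
    - [0, 0, 0]
    - [0, 0, 0]
    - [0, 0, 0]
    - [0, 0, 0]
    - [0, 0, 0]
    - [0, 0, 0]
    - [0, 0, 0]
    - [0, 0, 0]
  twist:
    - [0, 0, 0]
    - [0, 0, 0]
    - [0, 0, 0]
    - [0, 0, 0]
    - [0, 0, 0]
    - [0, 0, 0]
    - [0, 0, 0]
    - [0, 0, 0]
  fingers: -0.2

```text
t: 9.1
tool_pos: [0.6223, -0.343, 0.0236]
orientation: [-2.182, -2.261, 0.0]
force: [0.6, -0.2, 0.4]
opening: 0.0558
gripper_force: 0.0
```

Call:
play_rows:
  slide:
    - [0, 0, -0.06]
    - [0, 0, -0.12]
    - [0, 0, -0.16]
    - [0, 0, -0.16]
    - [0, 0, -0.14]
    - [0, 0, -0.08]
    - [0, 0, -0.02]
    - [0, 0, 0]
  twist:
    - [0, 0, 0]
    - [0, 0, 0]
    - [0, 0, 0]
    - [0, 0, 0]
    - [0, 0, 0]
    - [0, 0, 0]
    - [0, 0, 0]
    - [0, 0, 0]

```text
t: 9.9
tool_pos: [0.6228, -0.3433, 0.2102]
orientation: [2.18, 2.259, 0.001]
force: [0.7, 0.5, -0.4]
opening: 0.0559
gripper_force: 0.0
```

Run:
```python
from go import *
from fit import *
for n in ("scene","side"):
    snap(n,n+"2"); P,c=pts([n+"2"])
    rect(P,.5,.75,-.53,-.18,.035,.08,"handle");rect(P,.53,.72,-.5,-.18,.007,.02,"plate")
    if n=="side":
        rect(P,.5,.74,-.19,-.06,.022,.05,"scoop1")
        m=(P[:,0]<.7)&(P[:,0]>.56)&(P[:,1]<-.2)&(P[:,1]>-.48)&(P[:,2]>.006)&(P[:,2]<.02); Q=P[m]
        print("plane",np.linalg.lstsq(np.c_[Q[:,:2],np.ones(len(Q))],Q[:,2],rcond=None)[0])
snap("wrist","w2");P,c=pts(["w2"])
rect(P,.5,.74,-.19,-.06,.022,.05,"scoop1"); rect(P,.53,.72,-.5,-.18,.007,.02,"plate")
rect(P,.63,.74,-.19,-.06,.019,.05,"scoop1h")
go(.624,-.342,.2,2)
```

```text
handle c [ 624.6 -343.9] wh [101.4  17.2] ang 89.8 zmed 51.5 n 363 mean [ 626. -345.]
plate c [ 625.6 -346. ] wh [133.  259.4] ang 3.0 zmed 10.1 n 3902 mean [ 630. -348.]
handle c [ 619.5 -341.1] wh [ 12.6 102.1] ang 1.7 zmed 53.3 n 108 mean [ 618. -331.]
plate c [ 621.6 -337.1] wh [143.1 259.3] ang 3.0 zmed 11.8 n 1523 mean [ 618. -324.]
scoop1 c [ 633.2 -112.8] wh [149.1  54.7] ang 18.7 zmed 29.5 n 441 mean [ 626. -114.]
plane [-0.01078245 -0.00432249  0.01661834]
scoop1 few 0
plate c [ 625.1 -343.1] wh [124.9 244.1] ang 2.0 zmed 10.2 n 24269 mean [ 622. -331.]
scoop1h few 0
t 10.05 pos [ 0.6214 -0.3424  0.2062] yaw 2.04 tilt 0.2 F [ 0.  -0.8 -0. ] open 0.0557 gf 0.0
 -> (0.624, -0.342, 0.2, 2) slide in current [0.001 0.01  0.025] after-twist [0.001 0.01  0.025] twist [-0.003 -0.002  0.001] dist 0.007
```

Plate lies centred and flat on the mat (handle at (622,-342), tilt ~0.01). Now the scoop.

Call:
play_rows:
  slide:
    - [0.1, 0.018, 0]
    - [0.18, 0.018, 0]
    - [0.19, 0.018, 0]
    - [0.19, 0.018, 0]
    - [0.16, 0.018, 0]
    - [0.094, 0.018, 0]
    - [0, 0, 0]
    - [0, 0, 0]
  twist:
    - [0, 0, 0]
    - [0, 0, 0]
    - [0, 0, 0]
    - [0, 0, 0]
    - [0, 0, 0]
    - [0, 0, 0]
    - [0, 0, 0.13]
    - [0, 0, 0.14]
  fingers: -0.2

```text
t: 10.85
tool_pos: [0.6403, -0.112, 0.2064]
orientation: [-2.479, -1.925, 0.003]
force: [0.2, -1.0, -0.6]
opening: 0.0558
gripper_force: 0.0
```

Call:
play_rows:
  slide:
    - [0, 0, 0]
    - [0, 0, 0]
    - [0, 0, 0]
    - [0, 0, 0]
    - [0, 0, 0]
    - [0, 0, 0]
    - [0, 0, 0]
    - [0, 0, 0]
  twist:
    - [0, 0, 0.14]
    - [0, 0, 0.14]
    - [0, 0, 0.14]
    - [0, 0, 0.14]
    - [0, 0, 0.14]
    - [0, 0, 0.14]
    - [0, 0, 0.14]
    - [0, 0, 0]

```text
t: 11.65
tool_pos: [0.6403, -0.1135, 0.2065]
orientation: [-3.106, -0.461, 0.005]
force: [-0.3, 0.8, 0.5]
opening: 0.0556
gripper_force: 0.0
```

Run:
```python
from go import *
from fit import *
snap("wrist","w3");P,c=pts(["w3"])
rect(P,.5,.74,-.19,-.06,.015,.05,"scoop1");rect(P,.64,.74,-.19,-.06,.019,.05,"scoop1h")
rect(P,.36,.56,-.18,-.05,.03,.06,"bot2")
cv2.imwrite("pics/w3.png",np.load("w3.npz")["p"][:,:,::-1])
go(.641,-.113,.003,-73)
```

```text
scoop1 c [ 635.5 -114.5] wh [149.9  49.7] ang 17.6 zmed 29.1 n 2058 mean [ 649. -110.]
scoop1h c [ 672.3 -102.4] wh [72.4 15.8] ang 17.2 zmed 28.8 n 1180 mean [ 675. -102.]
bot2 c [ 422.3 -120.3] wh [25.2 44. ] ang 16.5 zmed 43.7 n 643 mean [ 423. -121.]
t 11.7 pos [ 0.6404 -0.1135  0.2068] yaw -72.78 tilt 0.16 F [ 0.5  0.4 -0.3] open 0.0558 gf 0.0
 -> (0.641, -0.113, 0.003, -73) slide in current [0.005 0.    0.815] after-twist [ 0.003 -0.001  0.815] twist [-0.001  0.002  0.004] dist 0.204
```

View pics/w3.png

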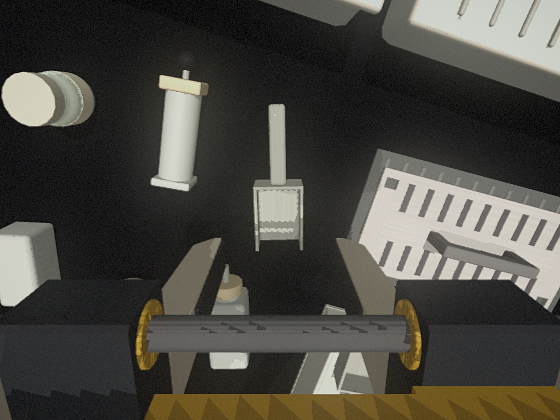

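Wrist view: scoop handle runs from px (277,105) to (278,183), bowl below to (278,250); it agrees with the fit. Descend onto the handle near the bowl.

Call:
play_rows:
  slide:
    - [0.02, 0, 0.1]
    - [0, 0, 0.18]
    - [0, 0, 0.19]
    - [0, 0, 0.16]
    - [0, 0, 0.1]
    - [0, 0, 0.05]
    - [0, 0, 0.02]
    - [0, 0, 0.007]
  twist:
    - [0, 0, 0]
    - [0, 0, 0]
    - [0, 0, 0]
    - [0, 0, 0]
    - [0, 0, 0]
    - [0, 0, 0]
    - [0, 0, 0]
    - [0, 0, 0]

```text
t: 12.5
tool_pos: [0.6465, -0.1124, 0.0074]
orientation: [3.106, 0.468, 0.001]
force: [0.7, 0.2, 0.6]
opening: 0.0558
gripper_force: 0.0
```

Call:
play_rows:
  slide:
    - [0, 0, 0]
    - [0, 0, 0]
    - [0, 0, 0]
    - [0, 0, 0]
    - [0, 0, 0]
    - [0, 0, 0]
    - [0, 0, 0]
    - [0, 0, -0.02]
  twist:
    - [0, 0, 0]
    - [0, 0, 0]
    - [0, 0, 0]
    - [0, 0, 0]
    - [0, 0, 0]
    - [0, 0, 0]
    - [0, 0, 0]
    - [0, 0, 0]
  fingers: 1
  force: 50

```text
t: 13.3
tool_pos: [0.6452, -0.1121, 0.0111]
orientation: [-3.106, -0.465, 0.003]
force: [-0.9, -0.3, -1.0]
opening: 0.0155
gripper_force: 50.0
```

Call:
play_rows:
  slide:
    - [0, 0, -0.06]
    - [0, 0, -0.12]
    - [0, 0, -0.14]
    - [0, 0, -0.14]
    - [0, 0, -0.08]
    - [0, 0, -0.04]
    - [0, 0, -0.02]
    - [0, 0, 0]
  twist:
    - [0, 0, 0]
    - [0, 0, 0]
    - [0, 0, 0]
    - [0, 0, 0.096]
    - [0, 0, 0.096]
    - [0, 0, 0.096]
    - [0, 0, 0]
    - [0, 0, 0]

```text
t: 14.1
tool_pos: [0.6465, -0.1123, 0.1634]
orientation: [3.141, -0.002, 0.003]
force: [1.0, -0.4, -0.8]
opening: 0.0155
gripper_force: 50.0
```

Call:
play_rows:
  slide:
    - [-0.039, 0.045, 0]
    - [-0.079, 0.09, 0]
    - [-0.118, 0.136, 0]
    - [-0.125, 0.143, 0]
    - [-0.125, 0.143, 0]
    - [-0.125, 0.143, 0]
    - [-0.125, 0.143, 0]
    - [-0.099, 0.113, 0]
  twist:
    - [0, 0, 0]
    - [0, 0, 0]
    - [0, 0, 0]
    - [0, 0, 0]
    - [0, 0, 0]
    - [0, 0, 0]
    - [0, 0, 0]
    - [0, 0, 0]

```text
t: 14.9
tool_pos: [0.4328, -0.3519, 0.1606]
orientation: [-3.141, 0.006, 0.003]
force: [0.6, 0.6, -1.2]
opening: 0.0157
gripper_force: 50.0
```

Call:
play_rows:
  slide:
    - [-0.066, 0.075, 0]
    - [-0.04, 0.046, 0]
    - [-0.013, 0.015, 0]
    - [0, 0, 0]
    - [0, 0, 0]
    - [0, 0, 0]
    - [0, 0, 0]
    - [0, 0, 0]
  twist:
    - [0, 0, 0]
    - [0, 0, 0]
    - [0, 0, 0]
    - [0, 0, 0]
    - [0, 0, 0]
    - [0, 0, 0]
    - [0, 0, 0]
    - [0, 0, 0]

```text
t: 15.7
tool_pos: [0.4068, -0.3837, 0.1619]
orientation: [-3.142, 0.005, -0.0]
force: [0.0, -0.4, -1.7]
opening: 0.0154
gripper_force: 50.0
```

Run:
```python
from go import *
from fit import *
go(.407,-.385,.012,-90)
ims=[]
for n in ("wrist","scene","side"):
    snap(n,n+"4");P,c=pts([n+"4"]);ims.append(np.load(n+"4.npz")["p"][:,:,::-1]);print(n)
    rect(P,.27,.53,-.47,-.2,.06,.076,"boxrim");rect(P,.31,.48,-.43,-.23,.015,.045,"scoop2")
    rect(P,.28,.52,-.45,-.31,.12,.21,"scoop1")
cv2.imwrite("pics/w4.png",cv2.resize(cv2.hconcat([ims[0],ims[2]]),(800,300)))
```

```text
t 15.7 pos [ 0.4068 -0.3837  0.1619] yaw -90.17 tilt 0.0 F [ 0.  -0.4 -1.7] open 0.0154 gf 50.0
 -> (0.407, -0.385, 0.012, -90) slide in current [0.001 0.005 0.6  ] after-twist [0.001 0.005 0.6  ] twist [-0.    -0.    -0.003] dist 0.15
wrist
boxrim c [ 400.5 -330.7] wh [230.4 195.9] ang 89.7 zmed 69.3 n 7321 mean [ 441. -311.]
scoop2 c [ 408.1 -281.6] wh [147.7  50.8] ang 4.3 zmed 33.3 n 4052 mean [ 415. -280.]
scoop1 c [ 427.9 -387.9] wh [45.3 83.6] ang 72.8 zmed 183.8 n 9700 mean [ 427. -384.]
scene
boxrim c [ 399.8 -332.2] wh [230.4 206.6] ang 89.8 zmed 67.6 n 894 mean [ 413. -338.]
scoop2 c [ 397.3 -282. ] wh [128.1  49.7] ang 2.5 zmed 33.3 n 247 mean [ 400. -283.]
scoop1 c [ 395.  -378.1] wh [ 47.9 154.6] ang 71.6 zmed 183.6 n 515 mean [ 413. -380.]
side
boxrim c [ 396.1 -303.3] wh [183.2 199.8] ang 89.8 zmed 68.1 n 484 mean [ 390. -237.]
scoop2 c [ 446.5 -302. ] wh [13.7 65.5] ang 87.0 zmed 34.8 n 92 mean [ 446. -301.]
scoop1 c [ 393.2 -371.8] wh [ 30.6 150.3] ang 84.3 zmed 178.4 n 555 mean [ 383. -365.]
```

View pics/w4.png

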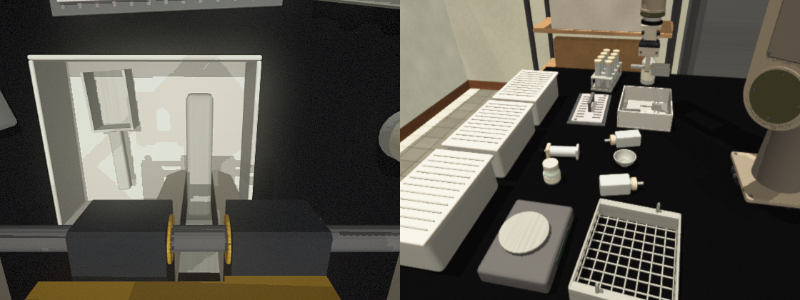

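The wrist view shows the gripped scoop level over the free half of the box, with scoop 2 at px (115,125) clear of it. Lower and release.

Call:
play_rows:
  slide:
    - [0, 0.004, 0.08]
    - [0, 0, 0.14]
    - [0, 0, 0.15]
    - [0, 0, 0.11]
    - [0, 0, 0.06]
    - [0, 0, 0.035]
    - [0, 0, 0.015]
    - [0, 0, 0.005]
  twist:
    - [0, 0, 0]
    - [0, 0, 0]
    - [0, 0, 0]
    - [0, 0, 0]
    - [0, 0, 0]
    - [0, 0, 0]
    - [0, 0, 0]
    - [0, 0, 0]

```text
t: 16.65
tool_pos: [0.407, -0.3859, 0.0141]
orientation: [3.14, -0.007, 0.002]
force: [0.1, 0.2, 0.1]
opening: 0.0156
gripper_force: 50.0
```

Call:
play_rows:
  slide:
    - [0, 0, 0]
    - [0, 0, 0.005]
    - [0, 0, 0]
    - [0, 0, 0]
    - [0, 0, 0]
    - [0, 0, 0]
    - [0, 0, 0]
    - [0, 0, 0]
  twist:
    - [0, 0, 0]
    - [0, 0, 0]
    - [0, 0, 0]
    - [0, 0, 0]
    - [0, 0, 0]
    - [0, 0, 0]
    - [0, 0, 0]
    - [0, 0, 0]

```text
t: 17.45
tool_pos: [0.4065, -0.3854, 0.0121]
orientation: [3.141, -0.007, 0.0]
force: [0.3, 0.2, 0.4]
opening: 0.0156
gripper_force: 50.0
```

Call:
play_rows:
  slide:
    - [0, 0, 0]
    - [0, 0, 0]
    - [0, 0, 0]
    - [0, 0, 0]
    - [0, 0, 0]
    - [0, 0, 0]
    - [0, 0, 0]
    - [0, 0, 0]
  twist:
    - [0, 0, 0]
    - [0, 0, 0]
    - [0, 0, 0]
    - [0, 0, 0]
    - [0, 0, 0]
    - [0, 0, 0]
    - [0, 0, 0]
    - [0, 0, 0]
  fingers: 0.1

```text
t: 18.25
tool_pos: [0.4063, -0.3852, 0.0119]
orientation: [-3.142, 0.007, 0.0]
force: [-0.9, -0.2, -0.5]
opening: 0.0421
gripper_force: 0.0
```

Call:
play_rows:
  slide:
    - [0, 0, -0.06]
    - [0, 0, -0.12]
    - [0, 0, -0.16]
    - [0, 0, -0.16]
    - [0, 0, -0.14]
    - [0, 0, -0.1]
    - [0, 0, -0.04]
    - [0, 0, 0]
  twist:
    - [0, 0, 0]
    - [0, 0, 0]
    - [0, 0, 0]
    - [0, 0, 0]
    - [0, 0, 0]
    - [0, 0, 0]
    - [0, 0, 0]
    - [0, 0, 0]

```text
t: 19.05
tool_pos: [0.407, -0.386, 0.2092]
orientation: [3.139, -0.007, 0.004]
force: [-0.5, -0.3, 0.1]
opening: 0.042
gripper_force: 0.0
```

Run:
```python
from go import *
from fit import *
go(.407,-.385,.2,-90)
for n in ("wrist","scene","side"):
    snap(n,n+"5");P,c=pts([n+"5"]);print(n)
    rect(P,.31,.49,-.32,-.23,.015,.06,"scoop2");rect(P,.31,.49,-.44,-.325,.015,.06,"scoop1")
    rect(P,.34,.56,-.18,-.05,.03,.06,"bot2"); rect(P,.34,.56,.07,.17,.03,.06,"bot1")
    rect(P,.25,.55,.15,.47,.035,.048,"basket")
```

```text
t 19.05 pos [ 0.407  -0.386   0.2092] yaw -90.24 tilt 0.22 F [-0.5 -0.3  0.1] open 0.042 gf 0.0
 -> (0.407, -0.385, 0.2, -90) slide in current [-0.    -0.004  0.037] after-twist [-0.    -0.004  0.037] twist [ 0.003 -0.002 -0.004] dist 0.009
wrist
scoop2 c [ 408.8 -281.4] wh [149.3  51.2] ang 4.4 zmed 33.4 n 3002 mean [ 415. -281.]
scoop1 c [ 396.1 -386. ] wh [ 50.  149.5] ang 89.1 zmed 34.0 n 2141 mean [ 408. -386.]
bot2 c [ 442. -133.] wh [29.6 78.5] ang 81.9 zmed 42.1 n 1550 mean [ 436. -132.]
bot1 few 0
basket few 0
scene
scoop2 c [ 396.  -282.1] wh [127.7  49.8] ang 2.5 zmed 33.1 n 250 mean [ 400. -284.]
scoop1 c [ 389.1 -386.9] wh [ 50.6 133.7] ang 87.8 zmed 33.2 n 312 mean [ 393. -386.]
bot2 c [ 459.5 -110.5] wh [104.2  43.6] ang 17.6 zmed 42.9 n 468 mean [ 462. -112.]
bot1 c [456.2 118.4] wh [105.6  45.2] ang 12.8 zmed 42.8 n 416 mean [466. 118.]
basket c [403.6 326.8] wh [240.8 206.4] ang 85.1 zmed 44.1 n 887 mean [412. 326.]
side
scoop2 c [ 448.1 -300.1] wh [10.4 68.1] ang 89.0 zmed 34.5 n 98 mean [ 447. -301.]
scoop1 c [ 392.5 -385.9] wh [ 58.2 148.5] ang 88.8 zmed 30.4 n 507 mean [ 376. -381.]
bot2 c [ 455.4 -106.6] wh [102.3  46.4] ang 18.6 zmed 44.4 n 565 mean [ 452. -101.]
bot1 c [453.  122.4] wh [102.3  44.8] ang 14.4 zmed 44.7 n 964 mean [456. 129.]
basket c [401.3 329.7] wh [241.8 202.5] ang 85.0 zmed 46.2 n 3300 mean [416. 330.]
```

Scoop 1 lies in the box at (396,-386). On to bottle 2.

Call:
play_rows:
  slide:
    - [0.012, -0.08, 0]
    - [0.024, -0.16, 0]
    - [0.029, -0.19, 0]
    - [0.029, -0.19, 0]
    - [0.029, -0.19, 0]
    - [0.024, -0.16, 0]
    - [0.014, -0.09, 0]
    - [0.007, -0.04, 0]
  twist:
    - [0, 0, 0]
    - [0, 0, 0]
    - [0, 0, 0]
    - [0, 0, 0]
    - [0, 0, 0]
    - [0, 0, 0]
    - [0, 0, 0]
    - [0, 0, -0.101]
  fingers: -0.45

```text
t: 20.0
tool_pos: [0.4486, -0.1077, 0.2049]
orientation: [-3.136, -0.164, 0.005]
force: [0.5, -0.1, 0.1]
opening: 0.0673
gripper_force: 0.0
```

Call:
play_rows:
  slide:
    - [0, 0, 0.02]
    - [0, 0, 0.06]
    - [0, 0, 0.06]
    - [0, 0, 0.04]
    - [0, 0, 0.02]
    - [0, 0, 0]
    - [0, 0, 0]
    - [0, 0, 0]
  twist:
    - [0, 0, -0.101]
    - [0, 0, -0.101]
    - [0, 0, 0]
    - [0, 0, 0]
    - [0, 0, 0]
    - [0, 0, 0]
    - [0, 0, 0]
    - [0, 0, 0]

```text
t: 20.8
tool_pos: [0.45, -0.1107, 0.1576]
orientation: [3.103, 0.489, 0.002]
force: [-0.1, 0.1, 0.7]
opening: 0.0673
gripper_force: 0.0
```

Run:
```python
from go import *
from fit import *
snap("wrist","w6");P,c=pts(["w6"])
rect(P,.34,.56,-.18,-.05,.03,.06,"bot2"); rect(P,.34,.56,.07,.17,.03,.06,"bot1");rect(P,.38,.52,-.05,.05,.02,.05,"dish")
go(.449,-.1112,.006,-72); print(robot.read_state()["q"])
```

```text
bot2 c [ 458.3 -108.3] wh [102.   44.1] ang 17.8 zmed 43.6 n 5896 mean [ 459. -108.]
bot1 c [457.  106.9] wh [104.8  27.6] ang 2.5 zmed 42.1 n 4329 mean [458. 106.]
dish c [4.48e+02 3.00e-01] wh [70.1 70.8] ang 18.4 zmed 30.2 n 2466 mean [445.   6.]
t 20.85 pos [ 0.45   -0.1107  0.1577] yaw -72.09 tilt 0.08 F [ 0.7 -0.5 -0.1] open 0.0675 gf 0.0
 -> (0.449, -0.1112, 0.006, -72) slide in current [-0.005  0.     0.607] after-twist [-0.004  0.001  0.607] twist [ 0.001 -0.001 -0.001] dist 0.152
[-3.51851871e-01 -2.12705029e-01  1.93372967e+00 -1.82484884e-05
  1.41917067e+00  9.06319757e-01]
```

Call:
play_rows:
  slide:
    - [0, 0, 0.08]
    - [0, 0, 0.15]
    - [0, 0, 0.16]
    - [0, 0, 0.11]
    - [0, 0, 0.06]
    - [0, 0, 0.03]
    - [0, 0, 0.015]
    - [0, 0, 0]
  twist:
    - [0, 0, 0]
    - [0, 0, 0]
    - [0, 0, 0]
    - [0, 0, 0]
    - [0, 0, 0]
    - [0, 0, 0]
    - [0, 0, 0]
    - [0, 0, 0]

```text
t: 21.65
tool_pos: [0.45, -0.1106, 0.0062]
orientation: [3.103, 0.49, 0.001]
force: [-0.5, -0.1, -0.4]
opening: 0.0674
gripper_force: 0.0
```

Call:
play_rows:
  slide:
    - [0, 0, 0]
    - [0, 0, 0]
    - [0, 0, 0]
    - [0, 0, 0]
    - [0, 0, 0]
    - [0, 0, 0]
    - [0, 0, -0.02]
    - [0, 0, -0.04]
  twist:
    - [0, 0, 0]
    - [0, 0, 0]
    - [0, 0, 0]
    - [0, 0, 0]
    - [0, 0, 0]
    - [0, 0, 0]
    - [0, 0, 0]
    - [0, 0, 0]
  fingers: 1
  force: 30

```text
t: 22.45
tool_pos: [0.4483, -0.11, 0.0201]
orientation: [-3.102, -0.49, 0.003]
force: [0.5, 0.8, -1.4]
opening: 0.044
gripper_force: 30.0
```

Run:
```python
from go import *
go(.3876,.3778,.17,-94.9)
```

```text
t 22.45 pos [ 0.4483 -0.11    0.0201] yaw -72.06 tilt 0.14 F [ 0.5  0.8 -1.4] open 0.044 gf 30.0
 -> (0.3876, 0.3778, 0.17, -94.9) slide in current [ 0.369 -1.932 -0.597] after-twist [-0.409 -1.923 -0.6  ] twist [-0.001  0.002  0.381] dist 0.514
```

Call:
play_rows:
  slide:
    - [0, 0, -0.08]
    - [0, 0, -0.13]
    - [0, 0, -0.14]
    - [0, 0, -0.12]
    - [0, 0, -0.08]
    - [0, 0, -0.04]
    - [0, 0, -0.01]
    - [0, 0, 0]
  twist:
    - [0, 0, 0]
    - [0, 0, 0]
    - [0, 0, 0.095]
    - [0, 0, 0.095]
    - [0, 0, 0.095]
    - [0, 0, 0.095]
    - [0, 0, 0]
    - [0, 0, 0]

```text
t: 23.25
tool_pos: [0.4495, -0.1104, 0.171]
orientation: [3.139, -0.129, 0.001]
force: [-0.1, 0.8, -1.3]
opening: 0.0437
gripper_force: 30.0
```

Call:
play_rows:
  slide:
    - [-0.013, -0.059, 0]
    - [-0.025, -0.117, 0]
    - [-0.038, -0.176, 0]
    - [-0.04, -0.186, 0]
    - [-0.04, -0.186, 0]
    - [-0.04, -0.186, 0]
    - [-0.04, -0.186, 0]
    - [-0.04, -0.186, 0]
  twist:
    - [0, 0, 0]
    - [0, 0, 0]
    - [0, 0, 0]
    - [0, 0, 0]
    - [0, 0, 0]
    - [0, 0, 0]
    - [0, 0, 0]
    - [0, 0, 0]

```text
t: 24.05
tool_pos: [0.4059, 0.2171, 0.1696]
orientation: [3.138, -0.13, -0.002]
force: [1.5, -0.5, 0.4]
opening: 0.0438
gripper_force: 30.0
```

Call:
play_rows:
  slide:
    - [-0.04, -0.186, 0]
    - [-0.038, -0.176, 0]
    - [-0.03, -0.137, 0]
    - [-0.019, -0.088, 0]
    - [-0.011, -0.049, 0]
    - [-0.002, -0.01, 0]
    - [0, 0, 0]
    - [0, 0, 0]
  twist:
    - [0, 0, 0]
    - [0, 0, 0]
    - [0, 0, 0]
    - [0, 0, 0]
    - [0, 0, 0]
    - [0, 0, 0]
    - [0, 0, 0]
    - [0, 0, 0]

```text
t: 24.85
tool_pos: [0.3868, 0.3776, 0.1704]
orientation: [3.138, -0.134, -0.0]
force: [0.7, -0.1, -1.3]
opening: 0.0439
gripper_force: 30.0
```

Run:
```python
from go import *
go(.3876,.3778,.013,-94.9); print(robot.read_state()["q"])
```

```text
t 24.85 pos [0.3868 0.3776 0.1704] yaw -94.9 tilt 0.04 F [ 0.7 -0.1 -1.3] open 0.0439 gf 30.0
 -> (0.3876, 0.3778, 0.013, -94.9) slide in current [ 0.003 -0.001  0.63 ] after-twist [ 0.003 -0.001  0.63 ] twist [ 0.001  0.    -0.   ] dist 0.157
[ 6.78707106e-01 -1.93545198e-03  1.71478392e+00 -3.01298734e-04
  1.42938905e+00  2.33508749e+00]
```

Call:
play_rows:
  slide:
    - [0, 0, 0.08]
    - [0, 0, 0.15]
    - [0, 0, 0.16]
    - [0, 0, 0.12]
    - [0, 0, 0.06]
    - [0, 0, 0.035]
    - [0, 0, 0.02]
    - [0, 0, 0.005]
  twist:
    - [0, 0, 0]
    - [0, 0, 0]
    - [0, 0, 0]
    - [0, 0, 0]
    - [0, 0, 0]
    - [0, 0, 0]
    - [0, 0, 0]
    - [0, 0, 0]

```text
t: 25.65
tool_pos: [0.3875, 0.379, 0.0141]
orientation: [-3.138, 0.134, -0.002]
force: [-1.3, 0.2, -0.7]
opening: 0.0436
gripper_force: 30.0
```

Call:
play_rows:
  slide:
    - [0, 0, 0.003]
    - [0, 0, 0]
    - [0, 0, 0]
    - [0, 0, 0]
    - [0, 0, 0]
    - [0, 0, 0]
    - [0, 0, 0]
    - [0, 0, 0]
  twist:
    - [0, 0, 0]
    - [0, 0, 0]
    - [0, 0, 0]
    - [0, 0, 0]
    - [0, 0, 0]
    - [0, 0, 0]
    - [0, 0, 0]
    - [0, 0, 0]

```text
t: 26.45
tool_pos: [0.3866, 0.3786, 0.0123]
orientation: [3.139, -0.133, -0.0]
force: [-0.3, 0.2, -1.0]
opening: 0.0438
gripper_force: 30.0
```

Call:
play_rows:
  slide:
    - [0, 0, 0]
    - [0, 0, 0]
    - [0, 0, 0]
    - [0, 0, 0]
    - [0, 0, 0]
    - [0, 0, 0]
    - [0, 0, 0]
    - [0, 0, 0]
  twist:
    - [0, 0, 0]
    - [0, 0, 0]
    - [0, 0, 0]
    - [0, 0, 0]
    - [0, 0, 0]
    - [0, 0, 0]
    - [0, 0, 0]
    - [0, 0, 0]
  fingers: -0.2

```text
t: 27.25
tool_pos: [0.3867, 0.3786, 0.0124]
orientation: [3.139, -0.133, -0.0]
force: [-0.4, 0.2, 1.4]
opening: 0.0556
gripper_force: 0.0
```

Call:
play_rows:
  slide:
    - [0, 0, -0.06]
    - [0, 0, -0.12]
    - [0, 0, -0.16]
    - [0, 0, -0.16]
    - [0, 0, -0.12]
    - [0, 0, -0.06]
    - [0, 0, -0.02]
    - [0, 0, 0]
  twist:
    - [0, 0, 0]
    - [0, 0, 0]
    - [0, 0, 0]
    - [0, 0, 0]
    - [0, 0, 0]
    - [0, 0, 0]
    - [0, 0, 0]
    - [0, 0, 0]

```text
t: 28.05
tool_pos: [0.3866, 0.3786, 0.1873]
orientation: [-3.139, 0.133, -0.0]
force: [0.3, 1.0, -0.2]
opening: 0.0557
gripper_force: 0.0
```

Run:
```python
from go import *
from fit import *
go(.4631,.1225,.16,-76.3)
for n in ("side","scene"):
    snap(n,n+"7");P,c=pts([n+"7"]);print(n)
    rect(P,.3,.5,.3,.42,.036,.055,"bot2");rect(P,.34,.56,.07,.17,.03,.06,"bot1")
```

```text
t 28.05 pos [0.3866 0.3786 0.1873] yaw -94.86 tilt 0.01 F [ 0.3  1.  -0.2] open 0.0557 gf 0.0
 -> (0.4631, 0.1225, 0.16, -76.3) slide in current [0.392 0.995 0.109] after-twist [0.054 1.068 0.109] twist [-0.    -0.    -0.309] dist 0.269
side
bot2 c [393.3 378.6] wh [ 44.  103.1] ang 84.9 zmed 49.9 n 2222 mean [390. 383.]
bot1 c [462.1 124.5] wh [83.7 45.2] ang 14.2 zmed 45.1 n 746 mean [466. 130.]
scene
bot2 c [396.2 374.6] wh [ 44.2 105.7] ang 84.9 zmed 47.5 n 338 mean [399. 372.]
bot1 c [456.5 118.9] wh [105.7  44.8] ang 13.8 zmed 42.9 n 425 mean [466. 118.]
```

Call:
play_rows:
  slide:
    - [0.037, 0.093, 0]
    - [0.062, 0.158, 0]
    - [0.07, 0.177, 0]
    - [0.07, 0.177, 0]
    - [0.07, 0.177, 0]
    - [0.048, 0.121, 0]
    - [0.026, 0.065, 0]
    - [0.011, 0.028, 0]
  twist:
    - [0, 0, 0]
    - [0, 0, 0]
    - [0, 0, 0]
    - [0, 0, 0]
    - [0, 0, 0]
    - [0, 0, 0]
    - [0, 0, 0]
    - [0, 0, -0.103]
  fingers: -0.45

```text
t: 28.95
tool_pos: [0.463, 0.12, 0.1852]
orientation: [3.141, 0.033, -0.006]
force: [-0.6, 0.6, 1.1]
opening: 0.0674
gripper_force: 0.0
```

Call:
play_rows:
  slide:
    - [0, 0, 0.02]
    - [0, 0, 0.04]
    - [0, 0, 0.04]
    - [0, 0, 0.02]
    - [0, 0, 0]
    - [0, 0, 0]
    - [0, 0, 0]
    - [0, 0, 0]
  twist:
    - [0, 0, -0.103]
    - [0, 0, -0.103]
    - [0, 0, 0]
    - [0, 0, 0]
    - [0, 0, 0]
    - [0, 0, 0]
    - [0, 0, 0]
    - [0, 0, 0]

```text
t: 29.75
tool_pos: [0.4641, 0.1223, 0.1579]
orientation: [-3.119, -0.374, -0.001]
force: [0.8, -0.3, 0.0]
opening: 0.0671
gripper_force: 0.0
```

Run:
```python
from go import *
from fit import *
snap("wrist","w8");P,c=pts(["w8"])
rect(P,.34,.56,.07,.18,.03,.06,"bot1");rect(P,.34,.56,.07,.18,.041,.06,"body")
go(.4631,.1225,.006,-76.3)
```

```text
bot1 c [455.3 121. ] wh [102.7  44.1] ang 14.1 zmed 43.7 n 5677 mean [462. 123.]
body c [464.  123.3] wh [83.4 43.1] ang 14.0 zmed 43.8 n 4801 mean [466. 124.]
t 29.8 pos [0.464  0.1223 0.1579] yaw -76.34 tilt 0.05 F [-0.3  0.7 -0.1] open 0.0671 gf 0.0
 -> (0.4631, 0.1225, 0.006, -76.3) slide in current [-0.004 -0.002  0.608] after-twist [-0.004 -0.002  0.608] twist [ 0.    -0.001 -0.001] dist 0.152
```

Call:
play_rows:
  slide:
    - [0, 0, 0.08]
    - [0, 0, 0.15]
    - [0, 0, 0.16]
    - [0, 0, 0.11]
    - [0, 0, 0.06]
    - [0, 0, 0.03]
    - [0, 0, 0.015]
    - [0, 0, 0]
  twist:
    - [0, 0, 0]
    - [0, 0, 0]
    - [0, 0, 0]
    - [0, 0, 0]
    - [0, 0, 0]
    - [0, 0, 0]
    - [0, 0, 0]
    - [0, 0, 0]

```text
t: 30.6
tool_pos: [0.4642, 0.1223, 0.0066]
orientation: [-3.119, -0.374, -0.001]
force: [-0.1, -0.4, 0.5]
opening: 0.0676
gripper_force: 0.0
```

Call:
play_rows:
  slide:
    - [0, 0, 0]
    - [0, 0, 0]
    - [0, 0, 0]
    - [0, 0, 0]
    - [0, 0, 0]
    - [0, 0, 0]
    - [0, 0, -0.02]
    - [0, 0, -0.04]
  twist:
    - [0, 0, 0]
    - [0, 0, 0]
    - [0, 0, 0]
    - [0, 0, 0]
    - [0, 0, 0]
    - [0, 0, 0]
    - [0, 0, 0]
    - [0, 0, 0]
  fingers: 1
  force: 30

```text
t: 31.4
tool_pos: [0.4626, 0.122, 0.0206]
orientation: [3.119, 0.374, -0.004]
force: [-0.1, 0.4, -1.3]
opening: 0.0436
gripper_force: 30.0
```

Call:
play_rows:
  slide:
    - [0, 0, -0.08]
    - [0, 0, -0.13]
    - [0, 0, -0.14]
    - [0, 0, -0.12]
    - [0, 0, -0.08]
    - [0, 0, -0.04]
    - [0, 0, -0.01]
    - [0, 0, 0]
  twist:
    - [0, 0, 0]
    - [0, 0, 0]
    - [0, 0, 0.103]
    - [0, 0, 0.103]
    - [0, 0, 0.103]
    - [0, 0, 0]
    - [0, 0, 0]
    - [0, 0, 0]

```text
t: 32.2
tool_pos: [0.4634, 0.1221, 0.1706]
orientation: [3.139, -0.129, -0.001]
force: [-0.6, -0.4, -0.5]
opening: 0.0435
gripper_force: 30.0
```

Call:
play_rows:
  slide:
    - [-0.018, -0.047, 0]
    - [-0.037, -0.093, 0]
    - [-0.048, -0.121, 0]
    - [-0.048, -0.121, 0]
    - [-0.04, -0.102, 0]
    - [-0.029, -0.074, 0]
    - [-0.015, -0.037, 0]
    - [-0.004, -0.011, 0]
  twist:
    - [0, 0, 0]
    - [0, 0, 0]
    - [0, 0, 0]
    - [0, 0, 0]
    - [0, 0, 0]
    - [0, 0, 0]
    - [0, 0, 0]
    - [0, 0, 0]

```text
t: 33.0
tool_pos: [0.4158, 0.279, 0.17]
orientation: [3.138, -0.13, -0.003]
force: [0.4, -0.7, -0.6]
opening: 0.0437
gripper_force: 30.0
```

Run:
```python
from go import *
go(.4172,.279,.013,-94.9)
```

```text
t 33.0 pos [0.4158 0.279  0.17  ] yaw -94.73 tilt 0.12 F [ 0.4 -0.7 -0.6] open 0.0437 gf 30.0
 -> (0.4172, 0.279, 0.013, -94.9) slide in current [ 0.007 -0.001  0.628] after-twist [ 0.005 -0.     0.628] twist [0.001 0.002 0.003] dist 0.157
```

Call:
play_rows:
  slide:
    - [0, 0, 0.08]
    - [0, 0, 0.15]
    - [0, 0, 0.16]
    - [0, 0, 0.12]
    - [0, 0, 0.06]
    - [0, 0, 0.035]
    - [0, 0, 0.02]
    - [0, 0, 0.005]
  twist:
    - [0, 0, 0]
    - [0, 0, 0]
    - [0, 0, 0]
    - [0, 0, 0]
    - [0, 0, 0]
    - [0, 0, 0]
    - [0, 0, 0]
    - [0, 0, 0]

```text
t: 33.8
tool_pos: [0.4174, 0.278, 0.0138]
orientation: [-3.139, 0.134, -0.0]
force: [0.2, 0.9, -1.1]
opening: 0.0439
gripper_force: 30.0
```

Call:
play_rows:
  slide:
    - [0, 0, 0.003]
    - [0, 0, 0]
    - [0, 0, 0]
    - [0, 0, 0]
    - [0, 0, 0]
    - [0, 0, 0]
    - [0, 0, 0]
    - [0, 0, 0]
  twist:
    - [0, 0, 0]
    - [0, 0, 0]
    - [0, 0, 0]
    - [0, 0, 0]
    - [0, 0, 0]
    - [0, 0, 0]
    - [0, 0, 0]
    - [0, 0, 0]

```text
t: 34.6
tool_pos: [0.417, 0.2782, 0.0129]
orientation: [3.139, -0.133, -0.0]
force: [0.9, 0.5, -0.9]
opening: 0.0439
gripper_force: 30.0
```

Call:
play_rows:
  slide:
    - [0, 0, 0]
    - [0, 0, 0]
    - [0, 0, 0]
    - [0, 0, 0]
    - [0, 0, 0]
    - [0, 0, 0]
    - [0, 0, 0]
    - [0, 0, 0]
  twist:
    - [0, 0, 0]
    - [0, 0, 0]
    - [0, 0, 0]
    - [0, 0, 0]
    - [0, 0, 0]
    - [0, 0, 0]
    - [0, 0, 0]
    - [0, 0, 0]
  fingers: -0.2

```text
t: 35.4
tool_pos: [0.417, 0.2782, 0.0129]
orientation: [3.139, -0.133, 0.0]
force: [0.5, -0.3, 0.6]
opening: 0.0559
gripper_force: 0.0
```

Call:
play_rows:
  slide:
    - [0, 0, -0.06]
    - [0, 0, -0.12]
    - [0, 0, -0.16]
    - [0, 0, -0.16]
    - [0, 0, -0.14]
    - [0, 0, -0.08]
    - [0, 0, -0.04]
    - [0, 0, 0]
  twist:
    - [0, 0, 0]
    - [0, 0, 0]
    - [0, 0, 0]
    - [0, 0, 0]
    - [0, 0, 0]
    - [0, 0, 0]
    - [0, 0, 0]
    - [0, 0, 0]

```text
t: 36.2
tool_pos: [0.4178, 0.2786, 0.2042]
orientation: [-3.137, 0.133, -0.003]
force: [-0.3, 0.2, -1.2]
opening: 0.0559
gripper_force: 0.0
```

Run:
```python
from go import *
from fit import *
go(.4172,.279,.2,-94.9)
ims=[]
for n in ("side","scene"):
    snap(n,n+"9");P,c=pts([n+"9"]);print(n);ims.append(np.load(n+"9.npz")["p"][:,:,::-1])
    rect(P,.3,.5,.32,.42,.036,.055,"bot2");rect(P,.3,.5,.245,.32,.036,.055,"bot1")
    rect(P,.5,.75,-.53,-.18,.035,.08,"handle");rect(P,.31,.49,-.44,-.325,.015,.06,"scoop1")
    rect(P,.56,.76,-.05,.06,.01,.06,"tube")
    rect(P,.58,.72,.06,.16,.05,.08,"jar")
    rect(P,.38,.52,-.05,.05,.02,.05,"dish")
cv2.imwrite("pics/end.png",cv2.resize(cv2.hconcat(ims),(800,300)))
```

```text
t 36.2 pos [0.4178 0.2786 0.2042] yaw -94.86 tilt 0.14 F [-0.3  0.2 -1.2] open 0.0559 gf 0.0
 -> (0.4172, 0.279, 0.2, -94.9) slide in current [-0.002 -0.001  0.017] after-twist [-0.002 -0.001  0.017] twist [-0.001 -0.002  0.001] dist 0.004
side
bot2 c [393.4 378.8] wh [ 44.2 103.1] ang 85.5 zmed 49.9 n 2215 mean [390. 383.]
bot1 c [405.9 279.1] wh [ 45.8 102.9] ang 84.6 zmed 49.8 n 1541 mean [408. 284.]
handle c [ 619.3 -340.2] wh [ 12.2 101.2] ang 2.1 zmed 53.6 n 108 mean [ 618. -330.]
scoop1 c [ 328.1 -360.2] wh [18.5  7.2] ang 2.7 zmed 29.0 n 51 mean [ 328. -360.]
tube c [660.7  -5.4] wh [129.4  40.8] ang 6.0 zmed 31.0 n 769 mean [652.   2.]
jar c [647.1 110. ] wh [44.9 43.1] ang 80.7 zmed 67.0 n 364 mean [646. 116.]
dish few 0
scene
bot2 c [396.8 373.5] wh [ 45.5 106. ] ang 83.4 zmed 47.5 n 341 mean [399. 371.]
bot1 c [409.4 276.1] wh [ 45.  105.4] ang 84.4 zmed 47.5 n 345 mean [419. 273.]
handle c [ 623.6 -344.1] wh [ 15.8 101.3] ang 3.1 zmed 51.4 n 361 mean [ 626. -344.]
scoop1 c [ 388.  -386.9] wh [ 50.3 138.2] ang 88.5 zmed 32.8 n 312 mean [ 392. -386.]
tube c [662.6  -8. ] wh [127.2  38.3] ang 5.9 zmed 33.0 n 629 mean [662. -10.]
jar c [652.  107.6] wh [43.  43.3] ang 3.3 zmed 65.4 n 257 mean [655. 106.]
dish c [ 4.476e+02 -1.000e-01] wh [69.6 71. ] ang 38.3 zmed 28.6 n 205 mean [443.   0.]
```

View pics/end.png

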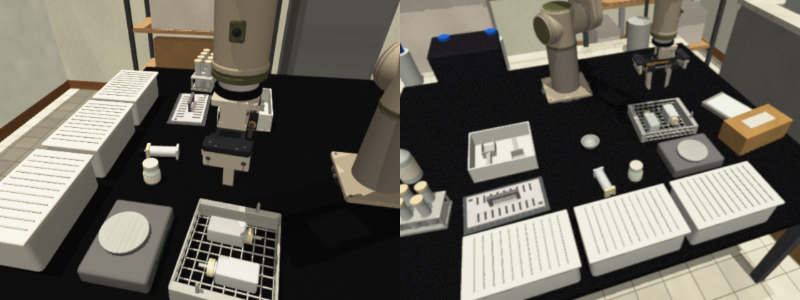

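The picture shows both bottles flat in the basket (px 230,230 and 230,272), both scoops in the box, and the plate on the mat. The jar, tube and dish have not moved, and the gripper is clear.

```bash
python3 -c "
from plant import robot
print(robot.close_job())"
```

```text
the job is handed in; nothing more can be done
None
```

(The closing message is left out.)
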